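# Set out the ink painter's place

## Robot

A 7-joint arm with a two-finger parallel gripper is mounted at the origin on the work surface. World frame = base frame: x ahead of the robot, y to its left, z up, the work surface at z = 0. Lengths are in m, angles in rad, forces in N, time in s.
With the tool pointing down it reaches from about 0.425 to 0.875 m from the base axis. Payload 9.9 kg.
Tool frame: the origin (TCP) lies at the very end of the fingers, on their centre line; the grasp point (between the pads) lies 19 mm behind it; z points along the fingers, y is the line along which they close (so a half turn about z gives the same grasp; the last joint's range is limited). The gripper opens to 85 mm and grips with 20 to 120 N. Pads are 22 mm wide; open, the fingers measure 114 mm over their backs; the gripper's body (76 mm by 85 mm) begins 54 mm behind the grasp point. The pads swing forward as they close: fully open they stand 13 mm farther back than shut.
Start: joints at [1.251, 0.576, 0.025, 1.437, -0.015, 1.129, -0.057], TCP at [0.158, -0.656, 0.231] pointing down, gripper open.
Joint ranges: [-2.76, 2.76], [-0.34, 2.15], [-1.52, 1.57], [0.19, 2.46], [-1.09, 4.23], [0.17, 1.99], [-2.82, 2.82]. Speed limits (rad/s): [2.22, 2.22, 3.01, 3.01, 3.14, 3.14, 3.14].

## Interface

Orientations are given as a unit quaternion [x, y, z, w].
In Python, from bench import manip, eyes, order gives the robot as it stands. The module is installed in compiled form; this text tells all that it offers.
- The arm moves only by the tool jog_arm, never from a script. Its argument "steps" is one flat list of numbers, 7 for each row, row after row: the shift along the world's x, y, z each as a share of 0.1 m, from -1 to 1, then the turn, a rotation vector about the world's x, y, z each as a share of 90 degrees, from -1 to 1, then the gripper command: -1 is fully open, 1 is shut, values between are in proportion. A call has 1 to 8 rows; each row is the pose to reach, as a shift and turn from the pose commanded when the call began; what a row does not reach only later rows make up. A row lasts 1/10 s, in which the tool goes at most 50 mm and 8.59 degrees, less where a joint would pass 70% of its speed; a pose out of reach is approached as far as the arm can. A call with a number of a shift or a turn outside -1 to 1 is refused whole. A call with a gripper value outside its range is refused whole. The fingers move at their own pace and stop on an object; "newtons" is the grip in N (left out, the last holds). Time passes only in rows, so rows that repeat a pose let the fingers close. It gives the time, the measured TCP pose, the force, the opening and the grip force at its end, in the units of the state.
- manip.state(): the state, without advancing time (a new reading comes with each control period).
- eyes.snapshot(name): name is "scene" or "top"; returns a dict with "img" (420x560x3 uint8, red, green, blue), "vertical_fov" (degrees; the focal length in pixels is half the picture's height over the tangent of half this angle, whatever the lens; pixels are square), "cx", "cy" (the principal point, pixels), "k1" (the pictures are not rectified: a ray, as slopes to the right and down, at radius r is drawn at 1 + k1 r^2 times it, then the intrinsics apply), "R" (3x3) and "t" (3): a world point X has camera coordinates R X + t. Camera axes: x right, y down, z forward; pixel columns grow to the right and rows downward; lengths in m; the calibration is good to about 2 mm. A picture is of the moment at which its call begins. There is no depth.
- order.sign_off(): hands the job in; it is judged then, once.
The state is a dict: "time_s": time; "q": joint angles; "qvel": joint speeds; "joint_torque": joint torques, N m; "tcp_pos": TCP position; "orientation": TCP orientation; "force": force on the tool from outside, world axes, zero at the start; "ft_torque": the same for the moment, N m; "opening": finger opening in m; "grip_force": force on a finger pad.
Only numpy, scipy, OpenCV 4.12 (cv2) and the standard library are available. Lean on these libraries where they do the work, as an engineer would, in place of code of your own. Each camera call takes 0.05 s, during which the arm holds its last target. There are 200 camera calls.

## Task

Set out the painter's place: stand the ink bottle on the middle of the cork coaster, and the larger cup upright on the table midway between the coaster and the small white dish; lay the brass paperweight on the sheet, centred just inside the board's far long edge and parallel to it; lay the inkstone flat on the table to the right of the board (as the robot looks at it), level with the middle of the board's side, its long side along that side and a gap of about 2 cm between; then lay the ink stick on the middle of the inkstone, lengthwise. Leave the small cup and the marble seal standing where they are.

Things in the scene. Friction and masses are not known exactly. Their poses are not given: they have to be found in the camera images.
- board: Fixed drawing board with a white sheet of paper on it, half painted in black ink; 110 (x) by 160 (y) by 6 mm thick. Its +x axis points to its far long edge, away from the robot; its -y axis to its right-hand side as the robot looks at it. It is turned up to 0.25 rad. Origin: centre of its underside; z up.
- dish: Fixed small round white dish with a black ink stain in it (the large white plates at the edges of the table are not it), 90 mm across, 12 mm high. Origin: centre of its underside; z up.
- coaster: Fixed round cork coaster, 76 mm across, 8 mm thick, flat on top. It lies 210 mm, centre to centre, from the dish, either nearer the robot or farther. Origin: centre of its underside; z up.
- cup: Loose white ceramic water cup, the larger of two: 56 mm across at the rim, 53 mm at the foot, 62 mm high, walls 3 mm, empty, no handle. About 160 g. Stands upright at the start. Origin: centre of its underside; z up.
- bottle: Loose black ink bottle with a white cap, upright: round body 44 mm across up to 44 mm high, then a shoulder and a cap 26 mm across; 66 mm high in all. About 90 g. Origin: centre of its underside; z up.
- weight: Loose plain brass bar (paperweight), the longest of the flat things: 22 (x) by 110 (y) by 16 mm high. About 280 g. Lies flat. Origin: centre of its underside; z up.
- inkstone: Loose dark grey stone slab (inkstone), the widest of the flat things: 56 (x) by 84 (y) by 16 mm high, with a flat top. About 200 g. Lies flat. Origin: centre of its underside; z up.
- inkstick: Loose black stick of solid ink with a small brass-coloured mark: 20 (x) by 62 (y) by 13 mm high. About 30 g. Lies flat. Origin: centre of its underside; z up.
- small_cup: Loose white ceramic cup, the smaller of two: 42 mm across at the rim, 39 mm at the foot, 36 mm high. Bystander, to be left alone. Origin: centre of its underside; z up.
- seal: Loose pale marble seal, a square post 24 by 24 mm, 52 mm high, standing upright. Bystander, to be left alone. Origin: centre of its underside; z up.
There are look-alikes about, which are no part of the job. Several things have the shape of the inkstick; the one meant has the colours described above.

How it is judged:
By the outcome, as a careful person would: the job done as asked, in the order asked, and still so for the second after the job is handed in, with the robot touching nothing.
It also fails if it takes over 136 s, if anything falls off the work surface, if the arm or the gripper's body presses on something with over 40 N, if the wrist force passes 120 N, or if a joint passes its speed limit or range.

## Working session

There is one attempt and no reset: what is moved stays moved. The work goes in short steps, Python scripts to look and compute and a tool call to move; the robot and the scene stay as the last step left them, time stands still between calls to the robot, and variables do not carry over. Pictures are saved under pics/ and viewed, at most 14 in all, crops included, and the job is handed in when it is done.

Besides the shell and the picture viewer there is one more tool, called as name(argument=value, ...) on one line, values as JSON. jog_arm: Moves the arm, as the interface text tells. Shift numbers are shares of 0.1 m and turn numbers shares of 90 degrees, none past 1 either way. Its arguments: {"type":"object","properties":{"steps":{"type":"array","items":{"type":"number","minimum":-1,"maximum":1}},"newtons":{"type":"number"}},"required":["steps"]}

```bash
mkdir -p pics
cat > h.py <<'E'
import numpy as np, cv2
from bench import manip, eyes, order
def snap(n,f=None):
    s=eyes.snapshot(n)
    if f: cv2.imwrite('pics/'+f,s['img'][:,:,::-1])
    return s
def K(s):
    f=s['img'].shape[0]/2/np.tan(np.radians(s['vertical_fov'])/2)
    return np.array([[f,0,s['cx']],[0,f,s['cy']],[0,0,1.]])
def cast(s,px,z):
    px=np.atleast_2d(np.array(px,float)); k=K(s)
    d=(px-[s['cx'],s['cy']])/k[0,0]; u=d.copy()
    for _ in range(30): u=d/(1+s['k1']*(u**2).sum(1,keepdims=True))
    r=np.c_[u,np.ones(len(u))]@np.array(s['R']); c=-np.array(s['R']).T@np.array(s['t'])
    return c+r*((z-c[2])/r[:,2:])
def proj(s,X):
    X=np.atleast_2d(X)@np.array(s['R']).T+np.array(s['t']); u=X[:,:2]/X[:,2:]
    return u*(1+s['k1']*(u**2).sum(1,keepdims=True))*K(s)[0,0]+[s['cx'],s['cy']]
E
python3 - <<'E'
from h import *
for n in('scene','top'):
    s=snap(n,n+'0.png'); print(n,s['vertical_fov'],s['cx'],s['cy'],s['k1'],-np.array(s['R']).T@s['t'],np.round(s['R'],2).tolist())
s=manip.state();print(s['time_s'],s['tcp_pos'],s['orientation'],s['force'],s['opening'])
E
```

```text
scene 56.67424681606734 279.80381855198664 212.4720012082197 0.02083313426385577 [ 0.91139783 -0.18116656  0.68163911] [[0.28, 0.96, 0.01], [0.76, -0.21, -0.62], [-0.59, 0.18, -0.79]]
top 57.70461579653687 274.4258520672901 212.48446830249563 -0.07038246461975503 [ 0.28426708 -0.03469075  1.03591322] [[0.02, -1.0, 0.0], [-0.99, -0.02, -0.15], [0.15, -0.0, -0.99]]
0.1 [ 0.15761084 -0.65591057  0.23052315] [ 9.93057507e-01  1.17627425e-01 -1.19207519e-04 -7.49853811e-04] [-0.73667224 -0.46681717  0.71933618] 0.08517674610359621
```

View pics/scene0.png

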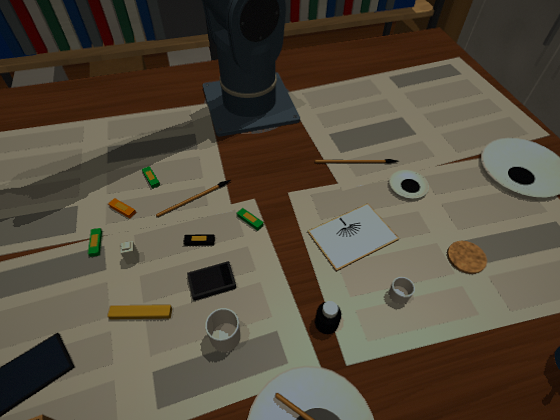

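View pics/top0.png

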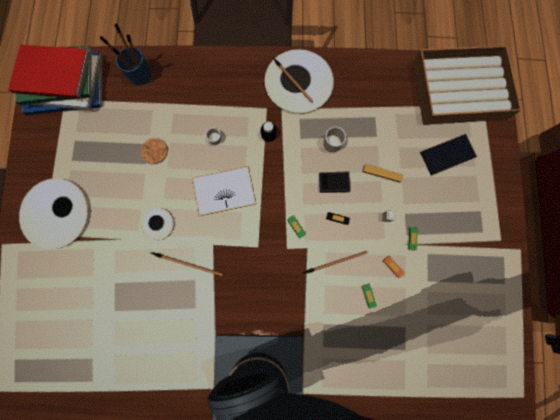

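Scene view candidates for the ink stick: black with brass mark (199,240); the look-alikes are green at (151,177), (95,241) and (250,218), and orange at (122,207). I choose the black one. The large dark slab at (35,372) is not the inkstone, which is at (211,280). The larger cup is at (222,327) and the small one at (402,289). The dish is at (408,185), the coaster at (467,256), the bottle at (328,316), the weight at (140,312) and the board at (352,237).

```bash
cat > m.py <<'E'
from h import *
# name: (height, {view:(seed px, halfwin)}, test)
def hsv(s): return cv2.cvtColor(cv2.GaussianBlur(s['img'],(0,0),.6),cv2.COLOR_RGB2HSV).astype(int)
T={'weight':lambda h:(h[...,0]>14)&(h[...,0]<32)&(h[...,1]>150)&(h[...,2]>60),
 'dark':lambda h:h[...,2]<62,
 'coaster':lambda h:(h[...,0]<20)&(h[...,1]>110)&(h[...,2]>70),
 'white':lambda h:(h[...,1]<34)&(h[...,2]>105)}
O={'coaster':('coaster',.004,(467,256),(154,151),24),'dish':('white',.006,(408,185),(158,223),24),
 'board':('white',.006,(352,237),(225,190),50),'weight':('weight',.008,(140,312),(383,172),36),
 'inkstone':('dark',.008,(211,280),(335,182),30),'inkstick':('dark',.0065,(199,240),(338,218),22),
 'bottle':('dark',.022,(328,318),(268,130),24),'cup':('white',.031,(222,327),(336,137),28)}
def measure(s,view,name,seed=None):
    t,z,a,b,w=O[name]; p=seed or (a if view=='scene' else b)
    x0,y0=int(p[0]-w),int(p[1]-w); m=np.zeros(s['img'].shape[:2],np.uint8)
    m[y0:y0+2*w,x0:x0+2*w]=T[t](hsv(s))[y0:y0+2*w,x0:x0+2*w]
    m=cv2.morphologyEx(m,cv2.MORPH_CLOSE,np.ones((3,3)))
    c=max(cv2.findContours(m,cv2.RETR_EXTERNAL,cv2.CHAIN_APPROX_NONE)[0],key=cv2.contourArea)
    h=cv2.convexHull(c)[:,0]
    P=cast(s,h,z)[:,:2]
    r=cv2.minAreaRect((P*1000).astype(np.float32))
    return np.array(r[0])/1000,r[1],r[2],h
E
python3 - <<'E'
from m import *
ims=[]
for v in('scene','top'):
    s=snap(v); im=cv2.resize(s['img'][:,:,::-1],None,fx=2,fy=2,interpolation=cv2.INTER_CUBIC)
    for n in O:
        try: c,sz,a,h=measure(s,v,n)
        except Exception as e: print(v,n,e); continue
        print(v,n,np.round(c,4),np.round(sz,1),round(a,1)); cv2.polylines(im,[h*2+1],True,(0,0,255),1)
    ims.append(im[240:740,150:950] if v=='scene' else im[180:500,250:850])
cv2.imwrite('pics/o1.png',ims[0]);cv2.imwrite('pics/o2.png',ims[1])
E
```

```text
scene coaster [0.6155 0.3091] [74.6 73.4] 74.6
scene dish [0.4029 0.2842] [73.8 85.2] 74.5
scene board [0.5037 0.1054] [103.3 153.5] 12.8
scene weight [ 0.5579 -0.337 ] [109.8  22.4] 75.1
scene inkstone [ 0.5324 -0.2009] [63.5 85.2] 2.8
scene inkstick [ 0.431  -0.2092] [64.1 27.5] 74.4
scene bottle [ 0.6655 -0.0214] [62.9 88.1] 78.4
scene cup [ 0.632  -0.1971] [57.1 57.1] 54.2
top coaster [0.6147 0.3101] [71.5 71.8] 3.8
top dish [0.4025 0.2829] [113.  131.1] 1.1
top board [0.4553 0.0924] [203.7 160.6] 13.1
top weight [ 0.5593 -0.3353] [105.1  18.8] 74.4
top inkstone [ 0.5324 -0.2002] [54.  81.2] 1.0
top inkstick [ 0.4343 -0.1886] [19.3 19.1] 0.9
top bottle [ 0.665  -0.0214] [48.7 54.3] 10.9
top cup [ 0.6561 -0.1997] [55.6 58.3] 89.5
```

View pics/o1.png

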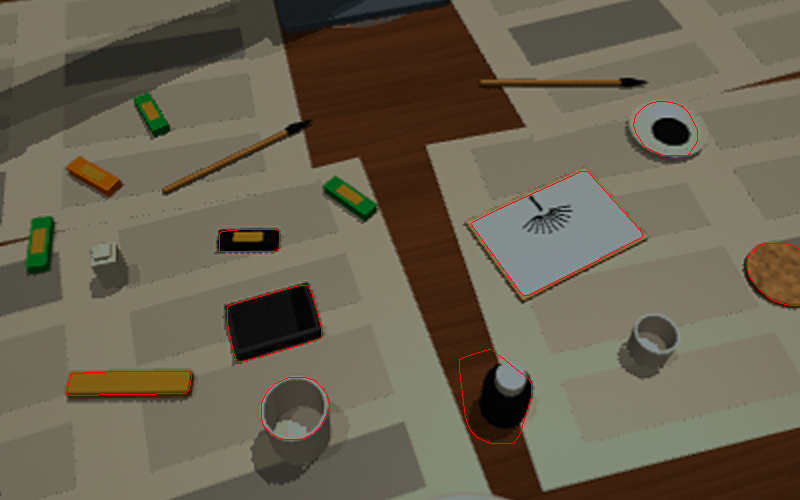

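View pics/o2.png

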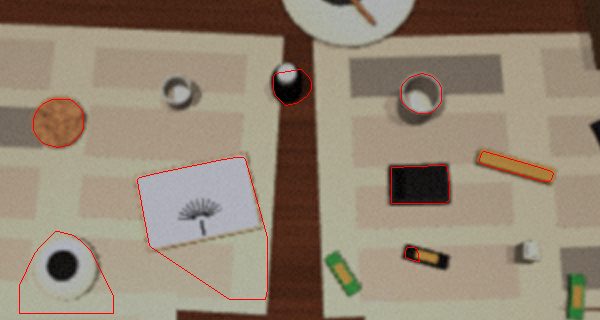

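The crops confirm the choice: a black stick with a brass mark at crop (249,240). The weight, inkstone, cup rim, sheet and coaster outlines fit well. The dish and bottle masks need a better fit, so I'll use the bottle's white cap and the dish's visible outline.

Run:
```python
from m import *
for v,cap,dish,stick in(('scene',(330,309),(409,184.5),(199.5,240)),('top',(268,127),(158,223.7),(338,218.5))):
    s=snap(v); H=hsv(s)
    O['cap']=('white',.058,cap,cap,9); c,sz,a,h=measure(s,v,'cap'); print(v,'cap',c.round(4),np.round(sz,1))
    O['cup']=('white',.062,(222,325),(336,137),28); c,sz,a,h=measure(s,v,'cup'); print('cuprim',c.round(4),np.round(sz,1))
    print('dish',cast(s,dish,.006).round(4),'stick',cast(s,stick,.0065).round(4))
    for n,b in(('smallcup',((402,290),(215,136))),('seal',((128,249),(390,216)))): print(n,cast(s,b[v=='top'],.02).round(3))
    # board via bright white, stricter
    T['w2']=lambda h:(h[...,1]<45)&(h[...,2]>(150 if v=='top' else 120))
    O['b']=('w2',.006,(352,237),(225,190),42)
    c,sz,a,h=measure(s,v,'b'); print('board',c.round(4),np.round(sz,1),a)
```

```text
scene cap [ 0.6659 -0.0129] [23.2 25. ]
cuprim [ 0.6455 -0.1958] [55.9 52.8]
dish [[0.4081 0.2867 0.006 ]] stick [[ 0.4327 -0.2082  0.0065]]
smallcup [[0.655 0.139 0.02 ]]
seal [[ 0.426 -0.347  0.02 ]]
board [0.5145 0.1078] [125.7 153.9] 12.716232299804688
top cap [ 0.671  -0.0129] [22.8 24.3]
cuprim [ 0.6433 -0.1947] [53.5 54.4]
dish [[0.4069 0.2829 0.006 ]] stick [[ 0.4291 -0.2093  0.0065]]
smallcup [[0.655 0.134 0.02 ]]
seal [[ 0.436 -0.349  0.02 ]]
board [0.507  0.1108] [234.4 220.7] 0.9581844210624695
```

jog_arm(steps=[0.3,0.45,0,0,0,0,-1,0.7,0.9,0,0,0,0,-1])

```text
time_s: 0.5
tcp_pos: [0.2171, -0.5765, 0.2308]
orientation: [0.993, 0.116, -0.0, -0.0]
force: [2.5, -0.2, -0.1]
opening: 0.0853
grip_force: 0.0
```

jog_arm(steps=[0.35,0.45,0,0,0,0,-1,0.7,0.9,0,0,0,0,-1])

```text
time_s: 0.7
tcp_pos: [0.2807, -0.4965, 0.2313]
orientation: [0.993, 0.118, 0.0, 0.0]
force: [1.7, -0.4, 0.7]
opening: 0.0855
grip_force: 0.0
```

jog_arm(steps=[0.4,0.45,0,0,0,0,-1,0.8,0.9,0,0,0,0,-1])

```text
time_s: 0.9
tcp_pos: [0.3471, -0.4218, 0.2315]
orientation: [0.993, 0.118, 0.0, 0.0]
force: [0.6, -0.0, -0.1]
opening: 0.0859
grip_force: 0.0
```

jog_arm(steps=[0.4,0.45,0,0,0,0,-1,0.8,0.9,0,0,0,0,-1])

```text
time_s: 1.1
tcp_pos: [0.4137, -0.347, 0.2316]
orientation: [0.993, 0.118, 0.0, 0.0]
force: [1.0, -0.3, -0.1]
opening: 0.0855
grip_force: 0.0
```

jog_arm(steps=[0.4,0.45,0,0,0,0,-1,0.8,1,0,0,0,0,-1,0.8,1,0,0,0,0,-1])

```text
time_s: 1.4
tcp_pos: [0.4952, -0.2443, 0.2314]
orientation: [0.993, 0.12, 0.001, -0.001]
force: [1.0, -0.5, 1.0]
opening: 0.0851
grip_force: 0.0
```

jog_arm(steps=[0.4,0.45,-0.2,0,0,0,-1,0.8,1,-0.5,0,0,0,-1,0.8,1,-0.5,0,0,0,-1])

```text
time_s: 1.7
tcp_pos: [0.574, -0.1456, 0.1804]
orientation: [0.993, 0.119, 0.0, -0.0]
force: [0.6, -0.5, 0.8]
opening: 0.0857
grip_force: 0.0
```

jog_arm(steps=[0.4,0.45,0,0,0,0,-1,0.8,1,-0.2,0,0,0,-1,0.8,1,-0.4,0,0,0,-1,0.8,1,-0.4,0,0,0,-1])

```text
time_s: 2.1
tcp_pos: [0.6529, -0.0421, 0.1374]
orientation: [0.993, 0.121, -0.002, -0.002]
force: [-0.3, -0.0, -0.2]
opening: 0.0855
grip_force: 0.0
```

jog_arm(steps=[0.15,0.28,0,0,0,0,-1,0.15,0.28,0,0,0,0,-1,0.15,0.28,-0.4,0,0,0,-1,0.15,0.28,-0.7,0,0,0,-1,0.15,0.28,-0.7,0,0,0,-1])

```text
time_s: 2.6
tcp_pos: [0.6646, -0.0215, 0.0677]
orientation: [0.993, 0.117, -0.003, -0.0]
force: [-0.8, -0.0, -0.7]
opening: 0.0853
grip_force: 0.0
```

Run:
```python
from m import *
s=snap('scene'); print(manip.state()['tcp_pos'])
im=s['img'][210:370,240:420,::-1]; cv2.imwrite('pics/b1.png',cv2.resize(im,None,fx=3,fy=3))
```

```text
[ 0.6661638  -0.0215018   0.07016966]
```

View pics/b1.png

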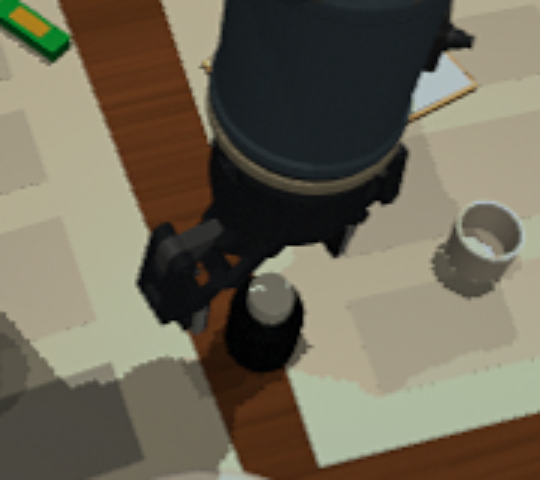

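The bottle's cap at crop (272,297) stands between the open fingers at about x 190 and x 340. A small +y trim, then down and grip.

jog_arm(newtons=40, steps=[0.02,0.08,0,0,0,0,-1,0.02,0.08,-0.3,0,0,0,-1,0.02,0.08,-0.55,0,0,0,-1,0.02,0.08,-0.55,0,0,0,-1,0.02,0.08,-0.55,0,0,0,0.5,0.02,0.08,-0.55,0,0,0,0.5,0.02,0.08,-0.55,0,0,0,0.5,0.02,0.08,-0.55,0,0,0,0.5])

```text
time_s: 3.45
tcp_pos: [0.6708, -0.0126, 0.0185]
orientation: [0.993, 0.118, 0.001, 0.0]
force: [-2.3, 0.4, 9.1]
opening: 0.0425
grip_force: 39.8
```

jog_arm(steps=[0,0,0,0,0,0,1,0,0,0,0,0,0,1])

```text
time_s: 3.65
tcp_pos: [0.6708, -0.0126, 0.0185]
orientation: [0.993, 0.118, 0.001, 0.0]
force: [-1.5, 0.9, 8.6]
opening: 0.0428
grip_force: 39.8
```

jog_arm(steps=[0,0,0.3,0,0,0,1,0,0,0.7,0,0,0,1,0,0.2,1,0,0,0,1,0,0.6,1,0,0,0,1,-0.1,1,1,0,0,0,1,-0.1,1,1,0,0,0,1])

```text
time_s: 4.25
tcp_pos: [0.6582, 0.0963, 0.1176]
orientation: [0.993, 0.122, 0.001, -0.003]
force: [-1.0, -0.3, -0.7]
opening: 0.0427
grip_force: 41.3
```

jog_arm(steps=[-0.1,0.5,0,0,0,0,1,-0.2,1,0,0,0,0,1,-0.2,1,0,0,0,0,1])

```text
time_s: 4.55
tcp_pos: [0.637, 0.1978, 0.1171]
orientation: [0.992, 0.123, 0.0, -0.003]
force: [-1.1, 0.2, -0.8]
opening: 0.0425
grip_force: 41.4
```

jog_arm(steps=[-0.1,0.5,0,0,0,0,1,-0.2,1,0,0,0,0,1,-0.2,1,0,0,0,0,1,-0.2,1,0,0,0,0,1])

```text
time_s: 4.95
tcp_pos: [0.6187, 0.2896, 0.1167]
orientation: [0.993, 0.12, 0.0, -0.0]
force: [0.9, -1.4, -1.4]
opening: 0.0421
grip_force: 41.4
```

jog_arm(steps=[0,0.2,0,0,0,0,1,0,0.2,-0.4,0,0,0,1,0,0.2,-0.5,0,0,0,1,0,0.2,-0.5,0,0,0,1])

```text
time_s: 5.35
tcp_pos: [0.6188, 0.305, 0.0646]
orientation: [0.993, 0.117, -0.002, 0.001]
force: [-0.1, -0.2, -0.8]
opening: 0.0428
grip_force: 41.4
```

Run:
```python
from m import *
s=snap('scene'); st=manip.state(); print(st['tcp_pos'],st['force'])
p=st['tcp_pos']; z=p[2]-.0185
c=proj(s,[.6155,.3096,z+.055])[0]; print(c)
x,y=int(c[0]),int(c[1]); im=s['img'][y-60:y+90,x-75:x+75,::-1]; cv2.imwrite('pics/b2.png',cv2.resize(im,None,fx=3,fy=3))
O['cap']=('white',z+.058,tuple(c),tuple(c),14); r=measure(s,'scene','cap'); print(r[0],r[1])
```

```text
[0.61977509 0.30564326 0.06612443] [ 1.69870524  0.32282953 -0.67479546]
[488.36404098 227.68196152]Traceback (most recent call last):
  File "<stdin>", line 6, in <module>
  File "m.py", line 17, in measure
    c=max(cv2.findContours(m,cv2.RETR_EXTERNAL,cv2.CHAIN_APPROX_NONE)[0],key=cv2.contourArea)
ValueError: max() iterable argument is empty
```

View pics/b2.png

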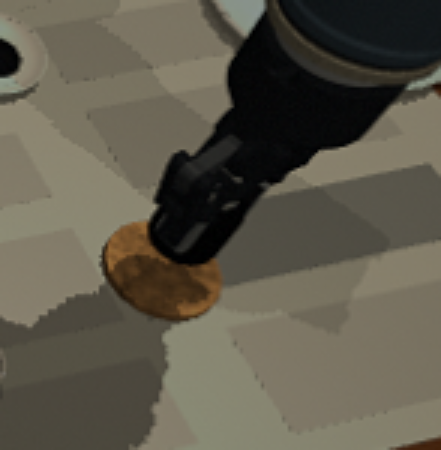

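The coaster at crop (163,270) lies under the held bottle, and the cap is hidden by the fingers. I'll lower it by the numbers.

jog_arm(steps=[-0.03,0.04,0,0,0,0,1,-0.03,0.04,-0.2,0,0,0,1,-0.03,0.04,-0.35,0,0,0,1,-0.03,0.04,-0.385,0,0,0,1,-0.03,0.04,-0.385,0,0,0,1])

```text
time_s: 5.9
tcp_pos: [0.6164, 0.3111, 0.0276]
orientation: [0.993, 0.118, -0.0, 0.0]
force: [-0.3, -0.8, -1.1]
opening: 0.0427
grip_force: 41.5
```

Lower by 1 mm steps until contact, then release and rise.

jog_arm(steps=[0,0,-0.01,0,0,0,1,0,0,-0.015,0,0,0,1,0,0,-0.015,0,0,0,1])

```text
time_s: 6.2
tcp_pos: [0.6168, 0.3114, 0.0267]
orientation: [0.993, 0.118, 0.0, -0.0]
force: [0.2, -0.9, -0.7]
opening: 0.0423
grip_force: 41.4
```

jog_arm(steps=[0,0,0,0,0,0,0.1,0,0,0,0,0,0,-0.3,0,0,0,0,0,0,-1,0,0,0,0,0,0,-1,0,0,0.3,0,0,0,-1,0,0,0.8,0,0,0,-1,0,0,1,0,0,0,-1])

```text
time_s: 6.9
tcp_pos: [0.6183, 0.3122, 0.1307]
orientation: [0.993, 0.118, 0.002, -0.001]
force: [1.4, 0.9, 0.5]
opening: 0.0855
grip_force: 0.0
```

jog_arm(steps=[0,-0.5,0.2,0,0,0,-1,0,-1,0.2,0,0,0,-1])

```text
time_s: 7.1
tcp_pos: [0.6175, 0.2167, 0.149]
orientation: [0.993, 0.12, 0.002, -0.001]
force: [1.6, -1.2, -0.6]
opening: 0.0848
grip_force: 0.0
```

jog_arm(steps=[0,-0.5,0,0,0,0,-1,0,-1,0,0,0,0,-1])

```text
time_s: 7.3
tcp_pos: [0.6165, 0.1132, 0.1467]
orientation: [0.993, 0.118, 0.0, 0.0]
force: [1.4, -0.2, -0.3]
opening: 0.0852
grip_force: 0.0
```

Run:
```python
from m import *
print(manip.state()['tcp_pos'])
for v in('scene','top'):
    s=snap(v); c=proj(s,[.6155,.3096,.066])[0]
    x,y=int(c[0]),int(c[1]); im=s['img'][y-35:y+45,x-50:x+50,::-1]; cv2.imwrite(f'pics/b3{v}.png',cv2.resize(im,None,fx=4,fy=4))
    O['cap']=('white',.066,tuple(c),tuple(c),12)
    try: r=measure(s,v,'cap'); print(v,r[0],r[1])
    except Exception as e: print(e)
a,b=[cv2.imread(f'pics/b3{v}.png') for v in('scene','top')]; cv2.imwrite('pics/b3.png',np.hstack([a,b]))
```

```text
[0.61649122 0.11322247 0.14670059]
scene [0.6117243  0.31573526] (25.888967514038086, 24.06779670715332)
max() iterable argument is empty
```

View pics/b3.png

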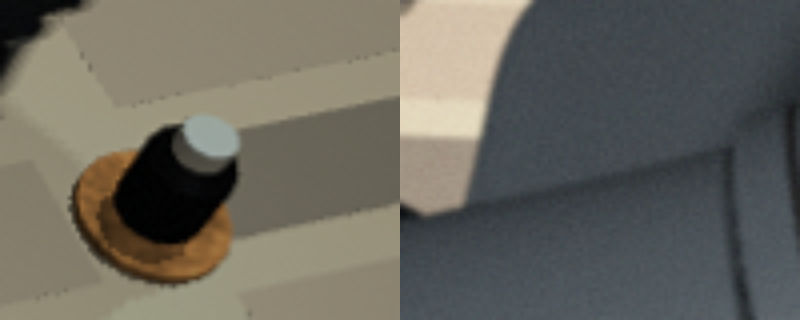

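The picture shows the bottle standing upright on the coaster. The cap's top face, recast at z 0.074, lies at (0.6156, 0.3094), which is the coaster's centre. Next the cup.

jog_arm(steps=[0.1,-0.5,0,0,0,0,-1,0.1,-1,0,0,0,0,-1])

```text
time_s: 7.6
tcp_pos: [0.6276, 0.0164, 0.1464]
orientation: [0.993, 0.119, 0.001, -0.0]
force: [0.0, -2.0, -0.4]
opening: 0.0855
grip_force: 0.0
```

jog_arm(steps=[0.1,-0.5,0,0,0,0,-1,0.1,-1,0,0,0,0,-1])

```text
time_s: 7.8
tcp_pos: [0.6375, -0.0846, 0.1464]
orientation: [0.993, 0.118, 0.001, 0.0]
force: [0.4, -0.2, 0.0]
opening: 0.0854
grip_force: 0.0
```

jog_arm(steps=[0.1,-0.5,0,0,0,0,-1,0.1,-1,0,0,0,0,-1,0.1,-1,0,0,0,0,-1,0.1,-1,0,0,0,0,-1])

```text
time_s: 8.2
tcp_pos: [0.6462, -0.1851, 0.146]
orientation: [0.993, 0.116, -0.0, 0.0]
force: [-0.1, 0.2, 0.4]
opening: 0.0856
grip_force: 0.0
```

jog_arm(steps=[-0.02,-0.1,0,0,0,0,-1,-0.02,-0.1,-0.3,0,0,0,-1,-0.02,-0.1,-0.6,0,0,0,-1,-0.02,-0.1,-0.9,0,0,0,-1,-0.02,-0.1,-0.9,0,0,0,-1])

```text
time_s: 8.7
tcp_pos: [0.6421, -0.191, 0.0524]
orientation: [0.993, 0.119, -0.003, -0.001]
force: [0.3, 0.2, 0.1]
opening: 0.0852
grip_force: 0.0
```

jog_arm(newtons=30, steps=[0,0,-0.33,0,0,0,-1,0,0,-0.33,0,0,0,-1,0,0,-0.33,0,0,0,0,0,0,-0.33,0,0,0,0.5,0,0,-0.33,0,0,0,1,0,0,-0.33,0,0,0,1,0,0,-0.33,0,0,0,1])

```text
time_s: 9.4
tcp_pos: [0.6459, -0.1933, 0.0256]
orientation: [0.993, 0.118, 0.002, 0.0]
force: [-0.6, 0.9, 5.5]
opening: 0.0543
grip_force: 30.6
```

jog_arm(steps=[0,0,0.3,0,0,0,1,0,0,0.7,0,0,0,1,-0.1,0.2,0.9,0,0,0,1,-0.2,0.6,0.9,0,0,0,1,-0.3,1,0.9,0,0,0,1])

```text
time_s: 9.9
tcp_pos: [0.615, -0.0929, 0.1156]
orientation: [0.993, 0.117, 0.002, 0.0]
force: [0.2, 1.6, -2.2]
opening: 0.0544
grip_force: 32.6
```

jog_arm(steps=[-0.1,0.5,0,0,0,0,1,-0.3,1,0,0,0,0,1])

```text
time_s: 10.1
tcp_pos: [0.587, 0.0044, 0.1147]
orientation: [0.993, 0.117, 0.002, -0.0]
force: [0.8, 0.6, -1.9]
opening: 0.0547
grip_force: 32.6
```

jog_arm(steps=[-0.1,0.5,0,0,0,0,1,-0.3,1,0,0,0,0,1])

```text
time_s: 10.3
tcp_pos: [0.5585, 0.1002, 0.1147]
orientation: [0.993, 0.118, 0.001, -0.0]
force: [0.1, 1.1, -0.7]
opening: 0.0543
grip_force: 32.6
```

jog_arm(steps=[-0.1,0.5,0,0,0,0,1,-0.3,1,0,0,0,0,1])

```text
time_s: 10.5
tcp_pos: [0.5303, 0.1958, 0.1147]
orientation: [0.993, 0.118, 0.001, -0.001]
force: [1.2, 1.1, -1.4]
opening: 0.0542
grip_force: 32.6
```

jog_arm(steps=[0,0.4,0,0,0,0,1,0,0.8,0,0,0,0,1,0,0.8,0,0,0,0,1,0,0.8,0,0,0,0,1])

```text
time_s: 10.9
tcp_pos: [0.5297, 0.2748, 0.1141]
orientation: [0.993, 0.119, 0.0, -0.0]
force: [0.6, -1.0, -2.3]
opening: 0.0544
grip_force: 32.7
```

jog_arm(steps=[-0.17,0.22,0,0,0,0,1,-0.17,0.22,-0.3,0,0,0,1,-0.17,0.22,-0.6,0,0,0,1,-0.17,0.22,-0.8,0,0,0,1,-0.17,0.22,-0.87,0,0,0,1,-0.17,0.22,-0.87,0,0,0,1])

```text
time_s: 11.5
tcp_pos: [0.5134, 0.2936, 0.0264]
orientation: [0.993, 0.117, -0.0, 0.001]
force: [0.4, 0.1, -1.9]
opening: 0.0544
grip_force: 31.9
```

jog_arm(steps=[-0.01,0.03,0,0,0,0,1,-0.01,0.03,-0.01,0,0,0,1,-0.01,0.03,-0.012,0,0,0,0.2,-0.01,0.03,-0.012,0,0,0,-0.4,-0.01,0.03,-0.012,0,0,0,-1,-0.01,0.03,-0.012,0,0,0,-1,-0.01,0.03,0.3,0,0,0,-1,-0.01,0.03,0.8,0,0,0,-1])

```text
time_s: 12.3
tcp_pos: [0.5102, 0.2974, 0.1045]
orientation: [0.993, 0.118, -0.003, 0.001]
force: [0.4, 0.3, 0.7]
opening: 0.0853
grip_force: 0.0
```

jog_arm(steps=[0,0,0.4,0,0,0.09,-1,0,-0.5,0.4,0,0,0.18,-1,0,-1,0.4,0,0,0.27,-1])

```text
time_s: 12.6
tcp_pos: [0.5124, 0.1991, 0.1477]
orientation: [0.945, 0.328, 0.002, -0.0]
force: [1.5, -1.2, 0.5]
opening: 0.0854
grip_force: 0.0
```

jog_arm(steps=[0,-0.5,0,0,0,0.09,-1,0,-1,0,0,0,0.18,-1])

```text
time_s: 12.8
tcp_pos: [0.5117, 0.0966, 0.1465]
orientation: [0.89, 0.457, 0.0, 0.0]
force: [1.1, -0.2, -0.8]
opening: 0.0853
grip_force: 0.0
```

jog_arm(steps=[0,-0.5,0,0,0,0.09,-1,0,-1,0,0,0,0.18,-1])

```text
time_s: 13.0
tcp_pos: [0.5117, -0.0035, 0.1464]
orientation: [0.816, 0.578, 0.0, 0.0]
force: [0.1, 0.1, -0.3]
opening: 0.0852
grip_force: 0.0
```

jog_arm(steps=[0,-0.5,0,0,0,0.053,-1,0,-1,0,0,0,0.053,-1])

```text
time_s: 13.2
tcp_pos: [0.5116, -0.1038, 0.1464]
orientation: [0.793, 0.61, 0.0, 0.0]
force: [0.6, 0.6, -0.6]
opening: 0.0856
grip_force: 0.0
```

jog_arm(steps=[0,-0.5,0,0,0,0,-1,0,-1,0,0,0,0,-1,0,-1,0,0,0,0,-1])

```text
time_s: 13.5
tcp_pos: [0.5103, -0.2104, 0.1459]
orientation: [0.797, 0.604, -0.001, 0.001]
force: [-1.5, 0.2, -1.4]
opening: 0.0855
grip_force: 0.0
```

Run:
```python
from m import *
st=manip.state();print(st['tcp_pos'],st['orientation'])
for v in('scene','top'):
    s=snap(v); cv2.imwrite(f'pics/c1{v}.png',s['img'][:,:,::-1])
    c=proj(s,[.511,.297,.062])[0]
    O['cup']=('white',.062,tuple(c),tuple(c),24)
    try: r=measure(s,v,'cup'); print(v,r[0],r[1])
    except Exception as e: print(e)
    if v=='scene':
        x,y=int(c[0]),int(c[1]); cv2.imwrite('pics/c1.png',cv2.resize(s['img'][y-60:y+120,x-100:x+100,::-1],None,fx=3,fy=3))
```

```text
[ 0.51029915 -0.21035798  0.14588469] [ 0.79676974  0.60427978 -0.00147684  0.00131717]
scene [0.51043668 0.29659265] (54.62257766723633, 53.81496047973633)
top [0.51199136 0.29785791] (56.83589172363281, 56.63987731933594)
```

View pics/c1.png

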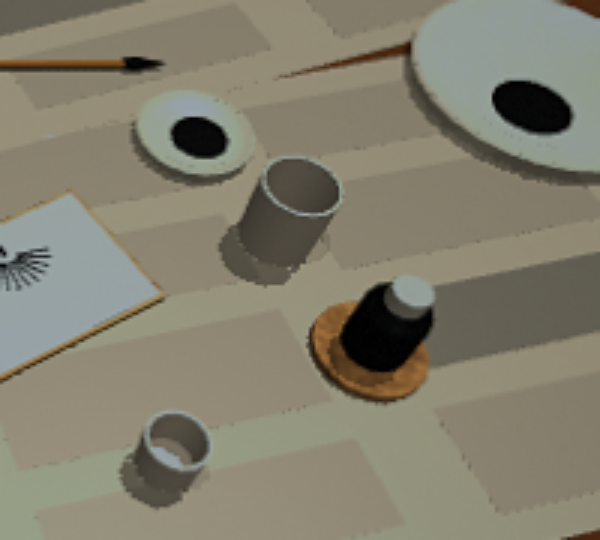

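The cup stands upright at (0.511, 0.297), midway between dish and coaster. The small cup is untouched. Now the weight.

jog_arm(steps=[0.2,-0.5,0,0,0,0,-1,0.48,-1,0,0,0,0,-1,0.48,-1,-0.5,0,0,0,-1,0.48,-1,-0.9,0,0,0,-1,0.48,-1,-0.9,0,0,0,-1])

```text
time_s: 14.1
tcp_pos: [0.5571, -0.2984, 0.0511]
orientation: [0.793, 0.609, -0.002, -0.004]
force: [-1.6, 1.0, 0.5]
opening: 0.0851
grip_force: 0.0
```

jog_arm(steps=[0,-0.25,0,0,0,0,-1,0,-0.25,-0.2,0,0,0,-1,0,-0.25,-0.4,0,0,0,-0.5,0,-0.25,-0.4,0,0,0,-0.5])

```text
time_s: 14.5
tcp_pos: [0.5598, -0.3245, 0.0162]
orientation: [0.793, 0.609, -0.0, -0.001]
force: [-0.8, 0.7, -1.3]
opening: 0.0643
grip_force: 0.0
```

jog_arm(newtons=60, steps=[0,-0.1,0,0,0,0,-0.3,0,-0.1,-0.06,0,0,0,-0.3,0,-0.1,-0.13,0,0,0,-0.3,0,-0.1,-0.13,0,0,0,0.2,0,-0.1,-0.13,0,0,0,1,0,-0.1,-0.13,0,0,0,1,0,-0.1,-0.13,0,0,0,1,0,-0.1,-0.13,0,0,0,1])

```text
time_s: 15.3
tcp_pos: [0.5601, -0.3363, 0.0035]
orientation: [0.793, 0.609, 0.0, 0.0]
force: [-0.5, 1.1, 4.4]
opening: 0.0204
grip_force: 59.6
```

jog_arm(steps=[0,0,0.3,0,0,0,1,0,0,0.7,0,0,0,1,0,0.3,0.9,0,0,0,1,0,0.6,0.9,0,0,0,1,-0.05,1,0.9,0,0,0,1,-0.05,1,0.9,0,0,0,1])

```text
time_s: 15.9
tcp_pos: [0.5549, -0.2295, 0.0933]
orientation: [0.791, 0.611, 0.001, -0.002]
force: [-0.5, 0.7, -4.0]
opening: 0.0206
grip_force: 59.6
```

Run:
```python
from m import *
for v,lo in(('scene',0),('top',0)):
    s=snap(v); i=cv2.GaussianBlur(s['img'],(0,0),.7).astype(int)
    x,y=((352,237),(225,190))[v=='top']
    print(v,'sheet',i[y-12,x-18],'paper',i[y+38,x] )
    d=i[...,2]-i[...,0]
    m=np.zeros(d.shape,np.uint8); m[y-42:y+42,x-52:x+52]=((d>-6)&(i[...,2]>70))[y-42:y+42,x-52:x+52]
    c=max(cv2.findContours(m,0,1)[0],key=cv2.contourArea); h=cv2.convexHull(c)[:,0]
    r=cv2.minAreaRect((cast(s,h,.006)[:,:2]*1000).astype(np.float32)); print(v,np.round(r[0],1),np.round(r[1],1),round(r[2],2))
```

```text
scene sheet [156 167 167] paper [153 144 125]
scene [503.7 105.3] [101.3 150.8] 12.81
top sheet [227 228 233] paper [226 216 193]
top [503.1 107.1] [100.2 150.2] 12.98
```

jog_arm(steps=[0,0.5,0,0,0,0.09,1,-0.05,1,0,0,0,0.18,1])

```text
time_s: 16.2
tcp_pos: [0.5504, -0.1384, 0.0928]
orientation: [0.7, 0.714, -0.0, 0.001]
force: [1.1, 1.4, -3.1]
opening: 0.0202
grip_force: 59.7
```

jog_arm(steps=[0,0.5,0,0,0,0.07,1,-0.05,1,0,0,0,0.135,1])

```text
time_s: 16.4
tcp_pos: [0.5455, -0.0368, 0.093]
orientation: [0.619, 0.785, 0.0, 0.0]
force: [0.6, 1.0, -3.2]
opening: 0.0206
grip_force: 59.7
```

jog_arm(steps=[0,0.5,0,0,0,0,1,0,1,0,0,0,0,1,0,1,0,0,0,0,1,0,1,0,0,0,0,1])

```text
time_s: 16.8
tcp_pos: [0.5453, 0.0635, 0.0929]
orientation: [0.619, 0.785, -0.0, 0.0]
force: [0.5, -1.6, -3.5]
opening: 0.0199
grip_force: 59.7
```

jog_arm(steps=[-0.04,0.5,0,0,0,-0.007,1,-0.04,0.51,-0.3,0,0,-0.007,1,-0.04,0.51,-0.6,0,0,-0.007,1,-0.04,0.51,-0.75,0,0,-0.007,1,-0.04,0.51,-0.75,0,0,-0.007,1,-0.04,0.51,-0.75,0,0,-0.007,1])

```text
time_s: 17.4
tcp_pos: [0.5415, 0.1122, 0.0182]
orientation: [0.626, 0.78, -0.0, 0.0]
force: [0.7, -0.9, -1.4]
opening: 0.0201
grip_force: 59.6
```

jog_arm(steps=[0,0.02,-0.04,0,0,0.003,1,0,0.02,-0.085,0,0,0.003,1,0,0.02,-0.09,0,0,0.003,1])

```text
time_s: 17.7
tcp_pos: [0.5414, 0.1159, 0.0095]
orientation: [0.623, 0.782, 0.0, 0.0]
force: [-0.2, -0.7, 1.6]
opening: 0.0205
grip_force: 60.3
```

jog_arm(steps=[0,0,0,0,0,0,0.5,0,0,0,0,0,0,0,0,0,0,0,0,0,-0.5,0,0,0,0,0,0,-0.5,0,0,0.3,0,0,0,-1,0,0,0.8,0,0,0,-1,0,0,1,0,0,0,-1])

```text
time_s: 18.4
tcp_pos: [0.5423, 0.1167, 0.1128]
orientation: [0.623, 0.783, 0.002, 0.001]
force: [0.2, 0.4, -0.2]
opening: 0.085
grip_force: 0.0
```

jog_arm(steps=[0,-0.5,0,0,0,-0.05,-1,0,-1,0,0,0,-0.1,-1])

```text
time_s: 18.6
tcp_pos: [0.5417, 0.0163, 0.1105]
orientation: [0.682, 0.731, 0.001, 0.001]
force: [0.2, -1.3, -0.7]
opening: 0.0855
grip_force: 0.0
```

jog_arm(steps=[0,-0.5,0,0,0,0,-1,0,-1,0,0,0,0,-1])

```text
time_s: 18.8
tcp_pos: [0.5408, -0.0858, 0.1096]
orientation: [0.682, 0.731, 0.0, 0.0]
force: [1.1, 0.1, -0.1]
opening: 0.0855
grip_force: 0.0
```

jog_arm(steps=[0,-0.5,0,0,0,0,-1,0,-1,0,0,0,0,-1,0,-1,0,0,0,0,-1])

```text
time_s: 19.1
tcp_pos: [0.5393, -0.1933, 0.1088]
orientation: [0.686, 0.727, -0.002, 0.001]
force: [-0.1, 0.3, -0.8]
opening: 0.0857
grip_force: 0.0
```

Run:
```python
from m import *
st=manip.state();print(st['tcp_pos'],st['orientation'])
for v in('scene','top'):
    s=snap(v)
    O['w']=('weight',.014,)+(tuple(proj(s,[.541,.114,.014])[0]),)*2+(30,)
    try: r=measure(s,v,'w'); d=r[0]-[.5034,.106]; a=np.radians(12.9); print(v,r[0],r[1],r[2],'board frame',d@[np.cos(a),np.sin(a)],d@[-np.sin(a),np.cos(a)])
    except Exception as e: print(e)
    if v=='scene': cv2.imwrite('pics/w1.png',cv2.resize(s['img'][170:350,160:420,::-1],None,fx=3,fy=3))
```

```text
[ 0.53934406 -0.19332974  0.10880763] [ 0.68624223  0.72736969 -0.00193482  0.00109201]
scene [0.54201758 0.11599613] (24.681884765625, 113.44449615478516) 12.861929893493652 board frame 0.03987455417555772 0.0011224626687178002
top [0.54159113 0.11614159] (15.089892387390137, 101.0498046875) 12.49032974243164 board frame 0.03949133740730243 0.001359451580551012
```

View pics/w1.png

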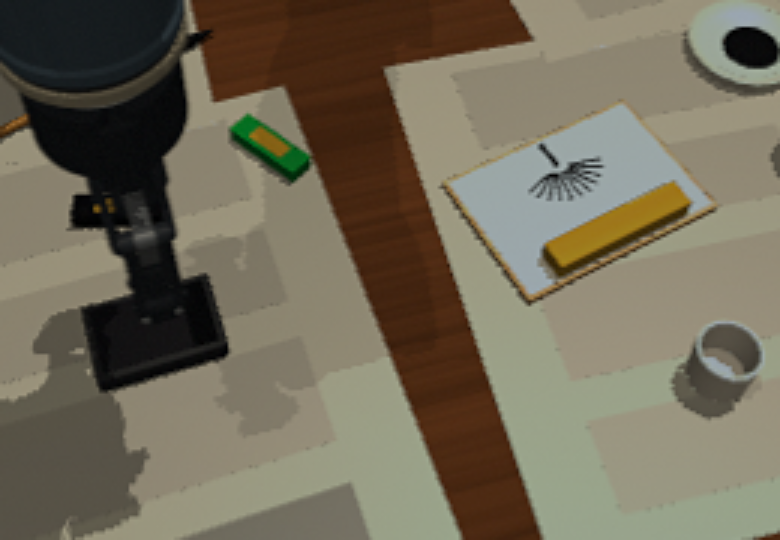

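The weight lies parallel on the sheet, just inside the far edge, at board frame (+39.7, +1.2) mm. Now the inkstone, at crop (155,332) under the gripper.

jog_arm(steps=[-0.07,-0.07,0,0,0,-0.014,-1,-0.07,-0.07,-0.3,0,0,-0.014,-1,-0.07,-0.07,-0.6,0,0,-0.014,-1,-0.07,-0.07,-0.8,0,0,-0.014,-1,-0.07,-0.07,-0.8,0,0,-0.014,-1])

```text
time_s: 19.7
tcp_pos: [0.5322, -0.1891, 0.0271]
orientation: [0.689, 0.724, -0.001, -0.002]
force: [-0.1, -0.2, 0.1]
opening: 0.0854
grip_force: 0.0
```

jog_arm(newtons=60, steps=[0,-0.1,0,0,0,0,-1,0,-0.1,-0.12,0,0,0,-1,0,-0.1,-0.21,0,0,0,-1,0,-0.1,-0.21,0,0,0,-0.3,0,-0.1,-0.21,0,0,0,0.5,0,-0.1,-0.21,0,0,0,1,0,-0.1,-0.21,0,0,0,1,0,-0.1,-0.21,0,0,0,1])

```text
time_s: 20.5
tcp_pos: [0.5338, -0.2009, 0.0089]
orientation: [0.69, 0.724, -0.0, 0.0]
force: [-1.0, 0.9, 5.2]
opening: 0.0539
grip_force: 61.7
```

jog_arm(steps=[0,0,0.3,0,0,0,1,0,0,0.6,0,0,0,1,0,0.3,0.7,0,0,-0.09,1,0,0.5,0.7,0,0,-0.18,1,0,0.7,0.7,0,0,-0.27,1,0,0.9,0.7,0,0,-0.36,1,0,0.9,0.7,0,0,-0.44,1,0,0.9,0.7,0,0,-0.44,1])

```text
time_s: 21.3
tcp_pos: [0.5341, -0.11, 0.0785]
orientation: [0.895, 0.447, 0.0, 0.0]
force: [0.4, -0.4, -1.9]
opening: 0.053
grip_force: 64.0
```

jog_arm(steps=[0,0.2,0,0,0,-0.09,1,0,0.5,0,0,0,-0.18,1,0,0.7,0,0,0,-0.27,1,0,0.9,0,0,0,-0.36,1,0,0.9,0,0,0,-0.447,1,0,0.9,-0.3,0,0,-0.447,1,0,0.9,-0.5,0,0,-0.447,1,0,0.9,-0.5,0,0,-0.447,1])

```text
time_s: 22.1
tcp_pos: [0.5323, -0.0214, 0.0262]
orientation: [0.994, 0.114, -0.002, -0.0]
force: [-1.3, 0.5, -2.0]
opening: 0.053
grip_force: 64.0
```

jog_arm(steps=[0,0.02,-0.05,0,0,0,1,0,0.02,-0.12,0,0,0,1,0,0.02,-0.16,0,0,0,1,0,0.02,-0.16,0,0,0,1])

```text
time_s: 22.5
tcp_pos: [0.5339, -0.0191, 0.0121]
orientation: [0.994, 0.112, -0.0, -0.0]
force: [-0.3, -0.5, -1.6]
opening: 0.0535
grip_force: 64.0
```

jog_arm(steps=[-0.01,0,-0.02,0,0,0,1,-0.01,0,-0.032,0,0,0,1,-0.01,0,-0.032,0,0,0,1])

```text
time_s: 22.8
tcp_pos: [0.533, -0.0191, 0.009]
orientation: [0.994, 0.112, 0.0, -0.0]
force: [0.4, 0.2, -1.9]
opening: 0.0533
grip_force: 64.0
```

jog_arm(steps=[0,0,0,0,0,0,-0.2,0,0,0,0,0,0,-0.5,0,0,0,0,0,0,-0.5,0,0,0,0,0,0,-0.5,0,0,0.3,0,0,0,-0.6,0,0,0.8,0,0,0,-1,0,0,1,0,0,0,-1])

```text
time_s: 23.5
tcp_pos: [0.5343, -0.0192, 0.1125]
orientation: [0.994, 0.112, 0.002, 0.0]
force: [0.4, -0.1, -0.6]
opening: 0.0853
grip_force: 0.0
```

jog_arm(steps=[0,-0.2,0,0,0,0.09,-1,-0.1,-0.4,0,0,0,0.18,-1,-0.2,-0.7,0,0,0,0.27,-1,-0.5,-1,0,0,0,0.36,-1])

```text
time_s: 23.9
tcp_pos: [0.4848, -0.1197, 0.1092]
orientation: [0.922, 0.388, 0.001, 0.001]
force: [-0.0, -1.9, -0.0]
opening: 0.0853
grip_force: 0.0
```

jog_arm(steps=[-0.1,-0.2,0,0,0,0.09,-1,-0.3,-0.4,0,0,0,0.18,-1,-0.5,-0.7,0,0,0,0.27,-1,-0.5,-0.9,0,0,0,0.307,-1,-0.5,-0.9,0,0,0,0.307,-1])

```text
time_s: 24.4
tcp_pos: [0.432, -0.2124, 0.1091]
orientation: [0.805, 0.593, -0.0, 0.001]
force: [0.6, 0.7, 0.1]
opening: 0.0855
grip_force: 0.0
```

Run:
```python
from m import *
st=manip.state();print(st['tcp_pos'],st['orientation'])
for v in('scene','top'):
    s=snap(v)
    O['i']=('dark',.008,)+(tuple(proj(s,[.532,-.019,.008])[0]),)*2+(28,)
    try: r=measure(s,v,'i'); d=r[0]-[.5034,.106]; a=np.radians(12.9); print(v,r[0],r[1],r[2],'board frame',d@[np.cos(a),np.sin(a)],d@[-np.sin(a),np.cos(a)])
    except Exception as e: print(e)
    if v=='scene': cv2.imwrite('pics/i1.png',cv2.resize(s['img'][150:350,160:420,::-1],None,fx=3,fy=3))
```

```text
[ 0.43200812 -0.21235694  0.10910119] [ 8.05300880e-01  5.92866007e-01 -3.48509812e-04  5.18991912e-04]
scene [ 0.5381106  -0.02253246] (96.15301513671875, 64.69766998291016) 12.764336585998535 board frame 0.005139654426283238 -0.1330376017156205
top [ 0.53482117 -0.02110748] (85.64794921875, 54.79256820678711) 12.258317947387695 board frame 0.002251373954634138 -0.13091422100834957
```

View pics/i1.png

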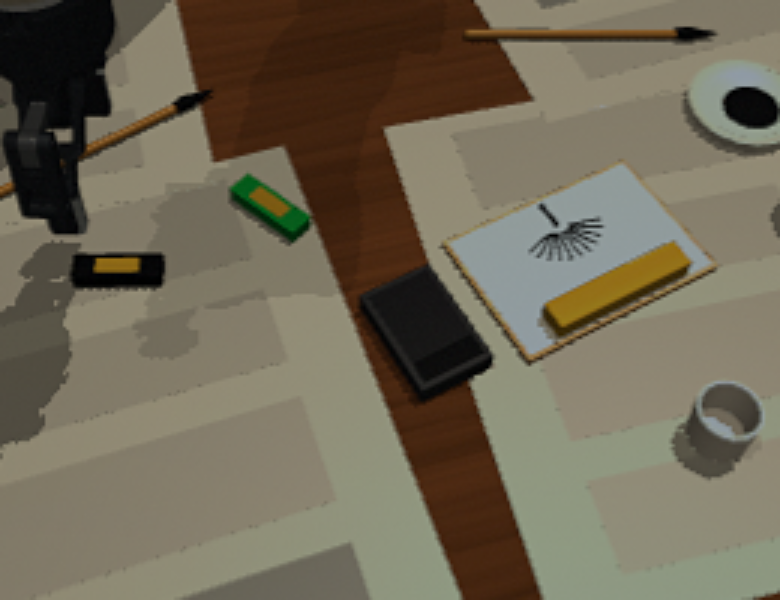

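The inkstone lies parallel to the board's side at crop (425,330). The top view gives board frame (2, −131) mm, a gap of 22–23 mm, and that is good enough. The black stick is at crop (118,268). Descend on it.

jog_arm(steps=[0,0,-0.3,0,0,0,-0.6,0,0,-0.6,0,0,0,-0.4,0,0,-0.85,0,0,0,-0.4,0,0,-0.85,0,0,0,-0.4,0,0,-0.85,0,0,0,-0.4])

```text
time_s: 25.0
tcp_pos: [0.4332, -0.208, 0.0242]
orientation: [0.804, 0.595, -0.0, -0.0]
force: [1.1, 0.1, 1.1]
opening: 0.0598
grip_force: 0.0
```

jog_arm(newtons=30, steps=[-0.02,-0.01,-0.1,0,0,0,-0.4,-0.02,-0.01,-0.21,0,0,0,-0.4,-0.02,-0.01,-0.21,0,0,0,-0.4,-0.02,-0.01,-0.21,0,0,0,0.2,-0.02,-0.01,-0.21,0,0,0,1,-0.02,-0.01,-0.21,0,0,0,1,-0.02,-0.01,-0.21,0,0,0,1,-0.02,-0.01,-0.21,0,0,0,1])

```text
time_s: 25.8
tcp_pos: [0.4311, -0.2102, 0.0034]
orientation: [0.804, 0.594, 0.0, 0.0]
force: [-1.2, 0.7, 5.7]
opening: 0.0192
grip_force: 29.9
```

jog_arm(steps=[0,0,0.3,0,0,0,1,0,0,0.6,0,0,0,1,0.2,0.3,0.7,0,0,-0.09,1,0.3,0.5,0.7,0,0,-0.18,1,0.4,0.7,0.7,0,0,-0.27,1,0.5,0.9,0.7,0,0,-0.33,1,0.5,0.9,0.7,0,0,-0.33,1])

```text
time_s: 26.5
tcp_pos: [0.4827, -0.1167, 0.0731]
orientation: [0.929, 0.369, 0.001, -0.0]
force: [0.3, -0.5, 0.2]
opening: 0.019
grip_force: 29.6
```

jog_arm(steps=[0.2,0.3,0,0,0,-0.09,1,0.3,0.5,0,0,0,-0.18,1,0.4,0.7,0,0,0,-0.27,1,0.53,1,0,0,0,-0.337,1,0.53,1,-0.2,0,0,-0.337,1,0.53,1,-0.4,0,0,-0.337,1,0.53,1,-0.4,0,0,-0.337,1])

```text
time_s: 27.2
tcp_pos: [0.5323, -0.0202, 0.0311]
orientation: [0.994, 0.113, -0.002, -0.0]
force: [-0.1, -1.0, -0.3]
opening: 0.019
grip_force: 29.6
```

jog_arm(steps=[0,0,-0.06,0,0,0,1,0,0,-0.1,0,0,0,1,0,0,-0.11,0,0,0,1,0,0,-0.11,0,0,0,1])

```text
time_s: 27.6
tcp_pos: [0.5341, -0.0203, 0.0223]
orientation: [0.994, 0.112, 0.0, -0.0]
force: [0.1, -0.3, 0.4]
opening: 0.0189
grip_force: 29.6
```

jog_arm(steps=[0,0,-0.02,0,0,0,1,0,0,-0.03,0,0,0,1,0,0,-0.03,0,0,0,1])

```text
time_s: 27.9
tcp_pos: [0.5342, -0.0201, 0.0194]
orientation: [0.994, 0.112, 0.0, 0.0]
force: [-1.1, 0.1, 5.2]
opening: 0.0191
grip_force: 30.1
```

jog_arm(steps=[0,0,0,0,0,0,0.45,0,0,0,0,0,0,0.2,0,0,0,0,0,0,0.2,0,0,0.3,0,0,0,0.2,0,0,0.8,0,0,0,-1,0,0,1,0,0,0,-1])

```text
time_s: 28.5
tcp_pos: [0.5353, -0.0203, 0.1223]
orientation: [0.994, 0.112, 0.002, 0.0]
force: [0.6, 0.3, -0.5]
opening: 0.0623
grip_force: 0.0
```

jog_arm(steps=[0,-0.5,0,0,0,0,-1,-0.2,-1,0,0,0,0,-1])

```text
time_s: 28.7
tcp_pos: [0.5181, -0.1165, 0.1201]
orientation: [0.993, 0.114, 0.002, 0.0]
force: [0.4, -2.4, -1.0]
opening: 0.0851
grip_force: 0.0
```

jog_arm(steps=[0,-0.5,0,0,0,0,-1,-0.2,-1,0,0,0,0,-1,-0.2,-1,0,0,0,0,-1])

```text
time_s: 29.0
tcp_pos: [0.4919, -0.2241, 0.1191]
orientation: [0.994, 0.107, -0.001, 0.002]
force: [-1.1, 0.5, 0.3]
opening: 0.0854
grip_force: 0.0
```

Run:
```python
from m import *
st=manip.state();print(st['time_s'],st['tcp_pos'])
s=snap('scene'); t=snap('top')
a=cv2.resize(s['img'][160:340,260:400,::-1],(420,540)); b=cv2.resize(t['img'][110:240,130:320,::-1],(380,260)); 
c=cv2.resize(s['img'][120:360,60:520,::-1],(380,198)); b=np.vstack([b,c,np.zeros((82,380,3),np.uint8)])
cv2.imwrite('pics/f.png',np.hstack([a,b]))
```

```text
29.0 [ 0.49191157 -0.22411445  0.11909374]
```

View pics/f.png

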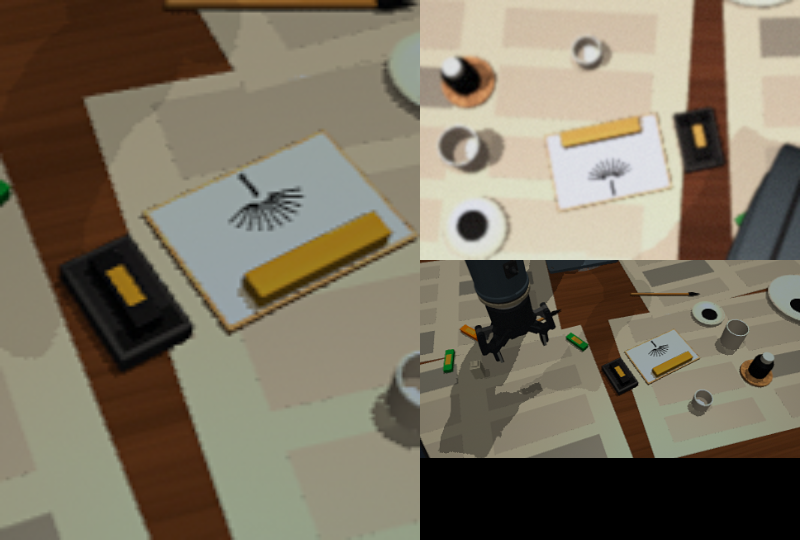

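The final picture shows everything in place: the stick lies lengthwise on the inkstone at (125,295), with the weight, bottle and cup set. The small cup and seal were left untouched, and the arm is clear.

```bash
python3 -c "
from bench import order
print(order.sign_off())"
```

```text
the job is handed in; nothing more can be done
None
```

The painter's place is set out as asked and in the order asked, and was handed in after about 29 s of robot time; the hand-in gave no verdict. The last pictures show everything in place, and the gap between board and inkstone came out nearer 22–23 mm than 20 mm.

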